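# Close and hold the battery cover of a bench instrument

### The arm

A 7-joint arm with a two-finger parallel gripper is mounted at the origin on the work surface. World frame = base frame: x ahead of the robot, y to its left, z up, the work surface at z = 0. Lengths are in m, angles in rad, forces in N, time in s.
With the tool pointing down it reaches from about 0.35 to 0.9 m from the base axis. Payload 19.9 kg.
Tool frame: the origin (TCP) lies between the finger pads; the fingertips stand 19 mm ahead of it and the grasp point (between the pads) is the TCP; z points along the fingers, y is the line along which they close (so a half turn about z gives the same grasp; the last joint's range is limited). The gripper opens to 94 mm and grips with 3 to 60 N. Pads are 16 mm wide; open, the fingers measure 119 mm over their backs; the gripper's body (75 mm by 177 mm) begins 78 mm behind the grasp point.
Start: joints at [-1.298, 0.417, -0.01, 1.614, 0.005, 1.111, -0.053], TCP at [0.194, 0.594, 0.224] pointing down, gripper open.
Joint ranges: [-2.81, 2.81], [-0.39, 2.02], [-1.27, 1.25], [0.06, 2.57], [-1.19, 4.33], [0.19, 2], [-2.82, 2.82]. Speed limits (rad/s): [1.89, 1.89, 2.39, 2.39, 3.01, 3.01, 3.01].

### API

Orientations are given as a 3x3 rotation matrix whose columns are the frame's x, y, z axes.
In Python, from rig import robot gives the robot as it stands. Calls block until the motion is done:
- robot.move_ptp(position, orientation): joint-space move of the TCP to a pose.
- robot.move_linear(position, velocity=0.15, frame=None, threshold=None): straight line of the TCP; frame=None keeps the orientation; velocity is the mean speed in m/s. With threshold (N) it stops when the force on the tool has changed by that much, and returns True; else False.
- robot.goto_joints(angles): joint-space move.
- robot.gripper_to(opening): finger opening in m; the grip force is fixed at half the most; returns when the fingers have stopped.
- robot.pause(seconds).
- robot.ik(position, orientation): joint angles nearest the present ones, or None.
- robot.get_state(): the state.
- robot.grab_frame(name): name is "side" or "top" or "wrist"; returns the picture (384x512x3 uint8, red, green, blue); there is no depth.
- robot.camera_info(name): a dict with "fx", "fy", "cx", "cy" (pixels), "rvec" (rotation vector, rad) and "tvec" (3), from world to camera coordinates, as OpenCV has them. Camera axes: x right, y down, z forward; pixel columns grow to the right and rows downward; lengths in m; the calibration is good to about 2 mm. A picture is of the moment at which its call begins: read the wrist's pose just before it. camera_info takes no time and is no camera call; for the wrist camera it gives the pose at the moment of the call.
A pose or a line that the arm cannot do raises robot.PlanningError and nothing moves.
- robot.sign_off(): hands the job in; it is judged then, once.
The state is a dict: "time": time; "qpos": joint angles; "joint_vel": joint speeds; "effort": joint torques, N m; "ee_pos": TCP position; "tool_rot": TCP orientation; "force": force on the tool from outside, world axes, zero at the start; "moment": the same for the moment, N m; "opening": finger opening in m; "grasp_force": force on a finger pad.
Only numpy, scipy, OpenCV 4.12 (cv2) and the standard library are available. Lean on these libraries where they do the work, as an engineer would, in place of code of your own. Each camera call takes 0.05 s, during which the arm holds its last target. There are 200 camera calls.

### The job

Close up the battery compartment of the grey instrument: slide its metal cover along the rails fully home against the stop bar, then turn the winged quarter-turn fastener until the slot in its top lines up with the two grooves on the cover, and only then press the cover down flat on its frame against its springs. Finish while still holding it pressed down, with the cover home and the slot aligned; leave the other things on the table and on the instrument where they are.

Things in the scene. Friction and masses are not known exactly. Their poses are not given: they have to be found in the camera images.
- case: grey bench instrument, fixed, 200 (x) x 420 (y) x 80 mm tall; x points away from its knobbed front, y along its width, z up; origin under its centre. The -y half of its top has a battery compartment with a 6 mm high frame round it; two rails carry a sliding cover along y. A steel stop bar, 22 mm high, crosses the -y end of the rails
- cover: bare metal access cover, plate 156 (x) x 150 (y) x 6 mm, axes as the case's; origin at the centre of its underside. It slides along the rails (about 3 N) and stands on springs 8 mm above the frame. It carries an upright pull tab (60 mm along x, 10 mm thick, rising 32 mm, 62 mm to +y of the centre) and the fastener (42 mm to -y)
- tab_grip (a point): point in the pull tab, midway across, 24 mm above the plate's top and 8 mm below the tab's top; axes as the case's: the tab is pinched along y
- wing_grip (a point): point on the axis of the quarter-turn fastener, in its wing, 24 mm above the plate's top. Steel disc 38 mm wide, 6 mm high, with an upright wing 42 mm long, 12 mm thick, its top 32 mm above the plate; the slot is a dark groove along the wing's top. The point turns with the wing: y along wing and slot, x through its thickness. Two dark grooves on the plate beside it mark the line along the case's y
- press_spot (a point): point on the plate's top in the bare area between fastener and tab, 45 mm from the tab's middle plane; with the wing aligned the bare strip there is about 78 mm long along y
- runner (a joint): where the cover is along its rails, m: 0 = fully home against the stop bar, over the compartment; up to 0.10 = slid open towards the case's +y. It stays where it is left.
- fastener (a joint): angle of the wing, rad: 0 = slot in line with the two grooves on the plate; grows counter-clockwise seen from above (limits -0.4 and 1.6: there is no stop at 0). Starts between 0.7 and 1.45, so it is turned clockwise; stiff enough (0.06 N m) to stay where it is left.
- press (a joint): how far the cover is pressed down on its springs, m: 0 = standing proud, 0.008 = flat on the compartment's frame. It takes about 5 N to start and 10 N to be fully down, and it springs up when let go.
- pocket_meter: flat black pocket meter 75 x 45 x 22 mm lying on the case's top near its left end; origin under its centre; a bystander, loose
- jar: glass jar 52 mm wide, 65 mm tall, standing on the table; origin under its centre; a bystander, loose
- cell: loose battery cell 33 mm wide, 60 mm tall, standing on the table; origin under its centre; a bystander, loose
- transformer: small transformer 50 x 65 x 55 mm behind the case; origin under its centre; a bystander, loose
- reel: empty wire reel 76 mm wide, 44 mm tall, lying flat behind the case; origin under its centre; a bystander, loose
- dial_gauge: dial gauge on a 60 mm square wooden foot, 74 mm tall; origin under its centre; a bystander, loose
- screwdriver: screwdriver lying on the table in front of the case; origin under its middle; a bystander, loose

How it is judged:
By the outcome, as a careful person would: the job done as asked, in the order asked, and still so for the second after the job is handed in, while the arm keeps its last pose, push and grip.
It also fails if it takes over 58 s, if anything falls off the work surface, if the arm or the gripper's body presses on something with over 40 N, if the wrist force passes 120 N, or if a joint passes its speed limit or range.

## Working session

There is one attempt and no reset: what is moved stays moved. The work goes in short steps, each a Python script; the robot and the scene stay as the last script left them, time stands still between calls to the robot, and variables do not carry over. Pictures are saved under pics/ and viewed, at most 10 in all, crops included, and the job is handed in when it is done.

```bash
ls; mkdir -p pics
python3 - <<'E'
from rig import robot
import cv2
for n in ("top","side"):
    cv2.imwrite(f"pics/{n}0.png",robot.grab_frame(n)[:,:,::-1])
    print(robot.camera_info(n))
print(robot.get_state())
E
```

```text
pics
{'fx': 393.7656347036863, 'fy': 393.7656347036863, 'cx': 255.04304329116803, 'cy': 192.89820548440446, 'rvec': array([ 2.09675854, -2.1560626 ,  0.18087654]), 'tvec': array([0.08656717, 0.61061908, 1.00499209])}
{'fx': 380.71594062878575, 'fy': 380.71594062878575, 'cx': 257.6352189462321, 'cy': 190.7939347406911, 'rvec': array([ 2.12422556, -0.71035036,  0.32953636]), 'tvec': array([-0.41164617,  0.32177424,  0.91831917])}
{'time': 0.1, 'qpos': array([-1.29752252,  0.41793332, -0.01029654,  1.61409435,  0.00469533,
        1.11069976, -0.05298057]), 'joint_vel': array([ 2.11256672e-03, -2.20072174e-03, -5.61789464e-04, -1.49242676e-03,
       -6.62588946e-04,  6.53686981e-04, -1.74458235e-05]), 'effort': array([ 7.57602957e-04, -8.52578044e+01,  6.40054867e-01, -4.26697540e+01,
       -4.88175137e-02,  1.63922174e-02,  1.14543291e-04]), 'ee_pos': array([0.19341533, 0.59399064, 0.22388423]), 'tool_rot': array([[-9.50872439e-01,  3.09582842e-01, -2.62620022e-04],
       [ 3.09582942e-01,  9.50871830e-01, -1.07958472e-03],
       [-8.45029269e-05, -1.10785004e-03, -9.99999383e-01]]), 'force': array([-0.5710995 , -0.24137874,  0.20673114]), 'moment': array([-0.01410337, -0.00683923,  0.00829856]), 'grasp_force': 0.0, 'opening': 0.09427762998183364}
```

View pics/top0.png

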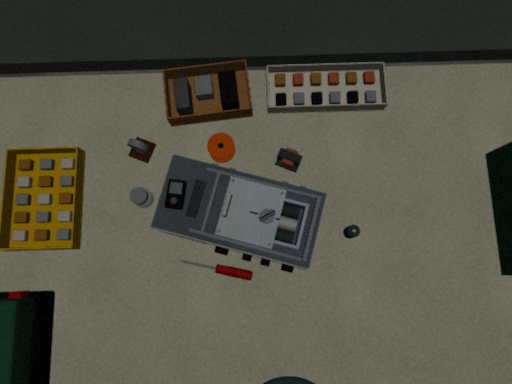

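View pics/side0.png

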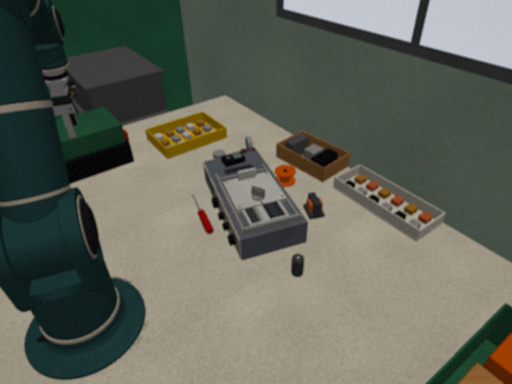

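The top view shows the case, with corners at about (175,155), (327,190), (308,267) and (152,230). The tab is near (228,205) and the wing near (266,215), and the cover is open towards +y (left). The side view agrees. Next I'll take a closer look from the wrist.

```bash
cat > h.py <<'E'
import numpy as np, cv2
from rig import robot
def cam(n):
    c=robot.camera_info(n); R=cv2.Rodrigues(np.array(c["rvec"]))[0]; t=np.array(c["tvec"])
    K=np.array([[c["fx"],0,c["cx"]],[0,c["fy"],c["cy"]],[0,0,1]]); return K,R,t
def cast(C,px,z):
    K,R,t=C; px=np.atleast_2d(px).astype(float)
    d=(R.T@np.linalg.inv(K)@np.c_[px,np.ones(len(px))].T).T; o=-R.T@t
    return o+d*((z-o[2])/d[:,2])[:,None]
def proj(C,P):
    K,R,t=C; q=(K@(R@np.atleast_2d(P).T+t[:,None])).T; return q[:,:2]/q[:,2:]
def down(a):  # tool y axis at world angle a, z down
    y=np.array([np.cos(a),np.sin(a),0]); z=np.array([0,0,-1.]); return np.c_[np.cross(y,z),y,z]
E
python3 - <<'E'
from h import *
C=cam("top")
P=cast(C,[(175,155),(327,190),(308,267),(152,230)],.08); print(P.round(3))
print("wing,tab",cast(C,[(266,215),(228,205)],.12).round(3))
K,R,t=cam("wrist"); s=robot.get_state()
T=s["tool_rot"]; print("cam in tool",(T.T@(-R.T@t-s["ee_pos"])).round(3), (T.T@R.T).round(2),K)
E
```

```text
[[ 0.717  0.281  0.08 ]
 [ 0.611 -0.119  0.08 ]
 [ 0.414 -0.06   0.08 ]
 [ 0.518  0.338  0.08 ]]
wing,tab [[0.544 0.043 0.12 ]
 [0.572 0.138 0.12 ]]
cam in tool [ 0.071 -0.001 -0.159] [[ 0.   -0.97 -0.25]
 [ 1.    0.    0.  ]
 [-0.   -0.25  0.97]] [[284.48248617   0.         254.08355886]
 [  0.         284.48248617 191.66118873]
 [  0.           0.           1.        ]]
```

Run:
```python
from h import *
a=np.arctan2(.400,.106)
robot.move_ptp([0.555,0.085,0.30],down(a)); s=robot.get_state(); print(s["time"],s["qpos"].round(2),s["ee_pos"].round(4))
C=cam("wrist"); im=robot.grab_frame("wrist"); np.savez("w1.npz",im=im,K=C[0],R=C[1],t=C[2])
cv2.imwrite("pics/w1.png",cv2.resize(im[:,:,::-1],(768,576),interpolation=cv2.INTER_CUBIC))
```

```text
2.35 [-0.59  0.26  0.46  1.69 -0.12  1.22  1.21] [0.5549 0.0859 0.2998]
```

View pics/w1.png

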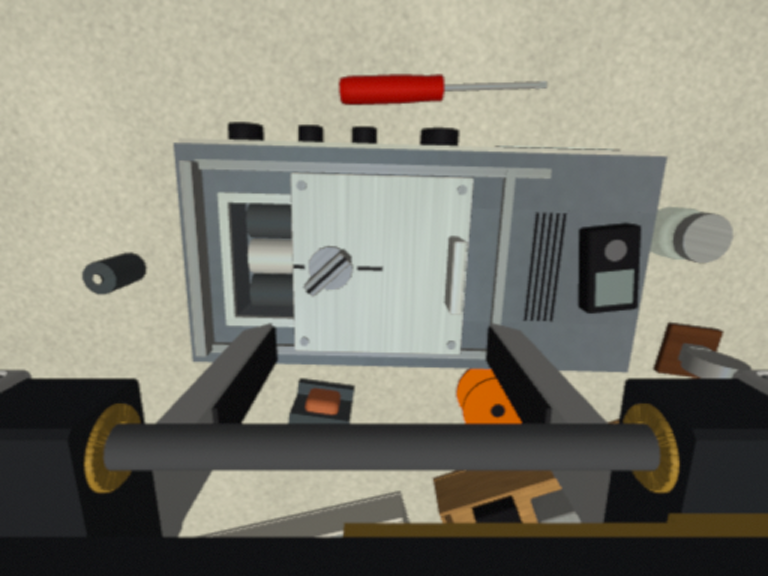

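The wrist view (1.5x scale) shows the cover's corners at (292,173), (473,178), (461,354) and (294,354). The tab is at about (457,275). The wing is at about (328,271), turned roughly 45°, with grooves at (299,267) and (370,268).

Run:
```python
from h import *
d=np.load("w1.npz"); C=(d["K"],d["R"],d["t"]); im=d["im"]
P=cast(C,np.array([(176,143),(665,157),(630,372),(194,361)])/1.5,.08)
print("case",P.round(4),np.linalg.norm(np.diff(P,axis=0),axis=1).round(3))
a=np.arctan2(*(P[1]-P[0]+P[2]-P[3])[[1,0]]); print("ycase ang",np.degrees(a),P.mean(0).round(4))
hsv=cv2.cvtColor(im,cv2.COLOR_RGB2HSV)
m=((hsv[...,2]>165)&(hsv[...,1]<35)).astype(np.uint8); 
m[:112]=0;m[240:]=0;m[:,:190]=0;m[:,320:]=0
m=cv2.morphologyEx(m,cv2.MORPH_OPEN,np.ones((5,5)))
c=max(cv2.findContours(m,0,2)[0],key=cv2.contourArea).reshape(-1,2)
W=cast(C,c,.100)[:,:2].astype(np.float32)
print("plate",cv2.minAreaRect(W*1000), c.min(0),c.max(0))
Q=cast(C,np.array([(292,173),(473,178),(461,354),(294,354)])/1.5,.1); print(Q.round(4),Q.mean(0).round(4),np.linalg.norm(np.diff(Q,axis=0),axis=1).round(3))
print("groove",cast(C,np.array([(299,267),(370,268)])/1.5,.1).round(4))
vis=im.copy()[:,:,::-1]; cv2.drawContours(vis,[c[:,None]],-1,(0,0,255),1)
cv2.imwrite("pics/crop1.png",cv2.resize(vis[105:245,180:330],None,fx=4,fy=4,interpolation=cv2.INTER_CUBIC))
```

```text
case [[ 0.4133 -0.0565  0.08  ]
 [ 0.5298  0.3418  0.08  ]
 [ 0.7217  0.29    0.08  ]
 [ 0.6037 -0.113   0.08  ]] [0.415 0.199 0.42 ]
ycase ang 73.68586723571343 [0.5671 0.1156 0.08  ]
plate ((556.2805786132812, 78.9127197265625), (156.296630859375, 155.26353454589844), 73.71895599365234) [190 116] [314 235]
[[ 0.4628  0.0346  0.1   ]
 [ 0.5041  0.1762  0.1   ]
 [ 0.6526  0.1343  0.1   ]
 [ 0.6141 -0.0117  0.1   ]] [0.5584 0.0833 0.1   ] [0.147 0.154 0.151]
groove [[0.5387 0.0167 0.1   ]
 [0.555  0.0754 0.1   ]]Traceback (most recent call last):
  File "<stdin>", line 15, in <module>
cv2.error: OpenCV(4.12.0) :-1: error: (-5:Bad argument) in function 'drawContours'
> Overload resolution failed:
>  - Layout of the output array image is incompatible with cv::Mat
>  - Expected Ptr<cv::UMat> for argument 'image'
```

The plate and case agree on a yaw of 73.7° for the case's y axis. Now I'll pinch the tab and slide the cover home.

```bash
cat >> h.py <<'E'
A=np.radians(73.7); U=np.array([np.cos(A),np.sin(A),0]); X=np.array([np.sin(A),-np.cos(A),0])
def say(*k):
    s=robot.get_state(); print(*k,"t",round(s["time"],2),"p",s["ee_pos"].round(4),"F",s["force"].round(1),"M",s["moment"].round(2),"open",round(s["opening"],4),"g",round(s["grasp_force"],1)); return s
E
python3 - <<'E'
from h import *
tab=np.array([.5583,.0830,.124])+.062*U
robot.gripper_to(.06)
robot.move_ptp(tab+[0,0,.06],down(A)); 
print(robot.move_linear(tab,.08,threshold=8)); say("down")
robot.gripper_to(0.0); s=say("grip")
p=s["ee_pos"]; p[2]=.124
print(robot.move_linear(p-.11*U,.05,threshold=14)); say("slid")
robot.pause(.3); s=say("rest"); print("moved",(s["ee_pos"]-p)@U)
E
```

```text
False
down t 4.58 p [0.576  0.1425 0.1243] F [ 0.1 -0.1 -0.3] M [-0.03  0.02  0.01] open 0.06 g 0.0
grip t 5.41 p [0.5757 0.1425 0.124 ] F [ 0.6 -0.5 -0.2] M [0.04 0.02 0.01] open 0.0097 g 30.0
True
slid t 6.86 p [0.554  0.0683 0.124 ] F [2.4 6.1 0.5] M [ 0.94 -0.33 -0.01] open 0.0098 g 30.0
rest t 7.16 p [0.554  0.0683 0.124 ] F [1.9 2.3 3.1] M [ 0.49 -0.37  0.02] open 0.0097 g 30.0
moved -0.07732662776289988
```

Run:
```python
from h import *
p=robot.get_state()["ee_pos"]; p[2]=.124
print(robot.move_linear(p-.006*U,.02,threshold=18)); s=say("push"); print((s["ee_pos"]-p)@U)
robot.gripper_to(.05); s=say("open"); q=s["ee_pos"]
np.save("tab.npy",q)
robot.move_linear(q+[0,0,.05],.12)
v=q-.05*U-.02*X; v[2]=.25
robot.move_linear(v,.2); s=say()
C=cam("wrist"); im=robot.grab_frame("wrist"); np.savez("w2.npz",im=im,K=C[0],R=C[1],t=C[2])
w=q-.104*U; w[2]=.132; c=proj(C,w)[0]; print("wing px",c)
x0,y0=(c-[90,70]).astype(int); print(x0,y0)
cv2.imwrite("pics/w2.png",cv2.resize(im[max(y0,0):y0+150,max(x0,0):x0+200,::-1],None,fx=4,fy=4,interpolation=cv2.INTER_CUBIC))
```

```text
True
push t 7.4 p [0.554  0.0683 0.124 ] F [2.3 2.2 2. ] M [ 0.21 -0.25 -0.06] open 0.0095 g 30.0
-1.0379496301718766e-06
open t 8.18 p [0.5541 0.0687 0.124 ] F [-0.3 -0.2 -0.3] M [ 0.02  0.   -0.05] open 0.05 g 0.0
t 9.37 p [0.5207 0.027  0.249 ] F [-0.6 -0.1 -1.6] M [0.03 0.01 0.01] open 0.0499 g 0.0
wing px [200.68383975 211.67991544]
110 141
```

View pics/w2.png

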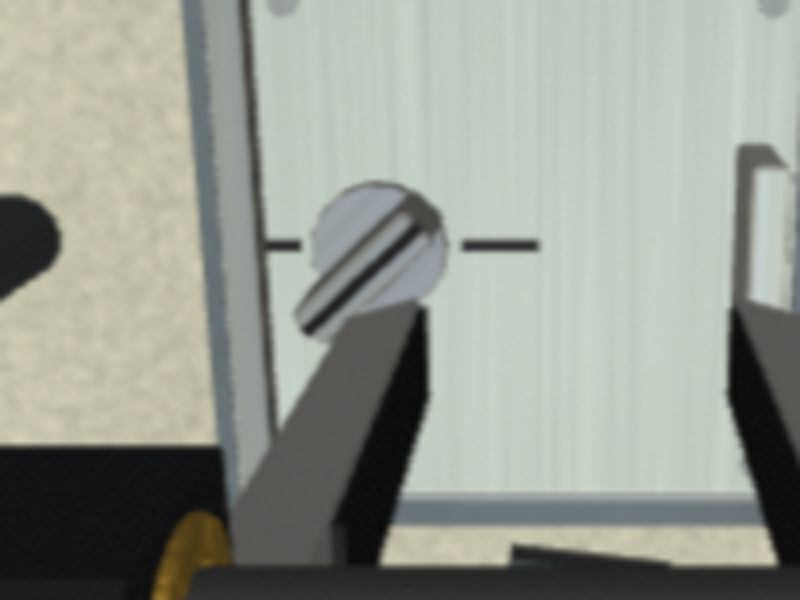

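The cover sits against the stop bar. The slot runs from (305,330) to (420,228) in the crop, and the grooves lie along row 245. That puts the wing about 45° counter-clockwise.

Run:
```python
from h import *
d=np.load("w2.npz"); C=(d["K"],d["R"],d["t"]); q=np.load("tab.npy")
o=np.array([110,141])
S=cast(C,np.array([(305,330),(420,228)])/4+o,.132); G=cast(C,np.array([(265,245),(540,245)])/4+o,.1)
ang=lambda P:np.degrees(np.arctan2(*(P[1]-P[0])[[1,0]]))
print("slot",S.mean(0).round(4),ang(S),np.linalg.norm(S[1]-S[0]),"groove",ang(G),G.mean(0).round(4))
D=cast(C,np.array([[377,247]])/4+o,.106); print("disc",D.round(4),"from tab",(q-.104*U).round(4))
E_=cast(C,np.array([(255,100),(272,400)])/4+o,.1); print("edge dist from tab (expect .137)",((q-E_)@U).round(4), "bar edge top",((q-cast(C,np.array([(248,100),(268,400)])/4+o,.102))@U).round(4))
th=np.radians(ang(S)-ang(G)); print("theta",th)
s=robot.get_state()
for base in (A-np.pi/2,A+np.pi/2):
  for t in (th,0):
    p=q-.104*U; p[2]=.124; k=robot.ik(p,down(base+t)); print(None if k is None else k.round(2))
print(s["qpos"].round(2))
```

```text
slot [ 0.524  -0.0311  0.132 ] 115.6075739430361 0.04090393563117371 groove 73.80288871812462 [ 0.5258 -0.0256  0.1   ]
disc [[ 0.523  -0.0312  0.106 ]] from tab [ 0.5249 -0.0311  0.124 ]
edge dist from tab (expect .137) [0.1373 0.1381] bar edge top [0.1386 0.1387]
theta 0.7296293999345316
[-0.46  0.42  0.56  1.97 -0.29  0.84  0.71]
[-0.55  0.44  0.69  1.97 -0.37  0.86  0.05]
[-0.82  0.62  1.08  1.97 -0.67  0.97 -2.09]
[ 0.59  0.46 -0.73  1.93  0.39  0.89  2.52]
[-0.51  0.22  0.47  1.86 -0.12  1.09  1.29]
```

Run:
```python
from h import *
q=np.load("tab.npy"); th=.7296; A=np.radians(73.75)
w=q-.104*U; w[:2]=(w[:2]+[.524,-.0311])/2; w[2]=.124
robot.move_ptp(w+[0,0,.06],down(A-np.pi/2+th)); robot.gripper_to(.045)
print(robot.move_linear(w,.08,threshold=8)); say("down")
robot.gripper_to(0.0); s=say("grip")
k=s["qpos"].copy(); R=s["tool_rot"]; cur=np.arctan2(R[1,1],R[0,1]); tgt=A-np.pi/2
dq=tgt-cur; print("dq",dq)
for f in np.linspace(.2,1,5):
    g=k.copy(); g[6]+=f*dq; robot.goto_joints(g)
s=say("turned"); R=s["tool_rot"]; print(np.degrees(np.arctan2(R[1,1],R[0,1])-tgt))
robot.gripper_to(.045); s=say("open"); p=s["ee_pos"]
robot.move_linear(p+[0,0,.05],.12)
v=q-.05*U-.02*X; v[2]=.25
robot.gripper_to(.0)
robot.move_ptp(v,down(A)); say()
C=cam("wrist"); im=robot.grab_frame("wrist"); np.savez("w3.npz",im=im,K=C[0],R=C[1],t=C[2])
cv2.imwrite("pics/w3.png",cv2.resize(im[141:291,110:310,::-1],None,fx=4,fy=4,interpolation=cv2.INTER_CUBIC))
```

```text
False
down t 11.32 p [ 0.5247 -0.0312  0.1243] F [-0.  -0.7 -0.2] M [-0.06  0.1  -0.  ] open 0.045 g 0.0
grip t 11.93 p [ 0.5244 -0.0311  0.1243] F [-3.2  0.4  5.7] M [-0.01  0.81  0.1 ] open 0.0118 g 32.1
dq -0.7296662836936758
turned t 13.31 p [ 0.5241 -0.0311  0.1246] F [-4.1 -0.8  5.3] M [-0.17  1.12 -0.07] open 0.0119 g 32.1
-0.05832273908666355
open t 14.0 p [ 0.5241 -0.031   0.1241] F [0.4 0.1 0.8] M [-0.06  0.14 -0.  ] open 0.0448 g 0.0
t 16.62 p [0.5207 0.0261 0.2498] F [-0.   0.3  0.7] M [-0.02 -0.02  0.01] open 0.0004 g 0.0
```

View pics/w3.png

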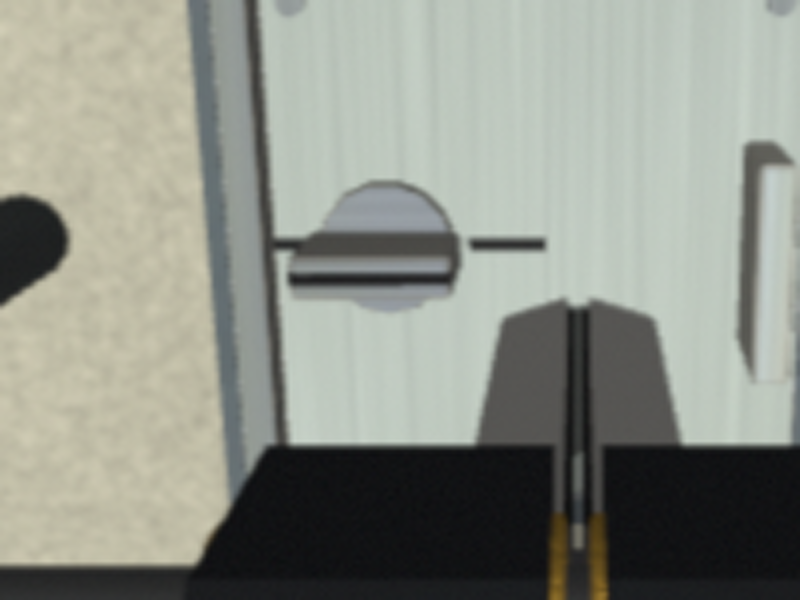

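The slot now lies along row ~278 in the crop, parallel to the grooves on row ~243. I'll put a number on the alignment and on the gap at the stop bar.

Run:
```python
from h import *
def seg(C,im,box,z,thr):
    x0,y0,x1,y1=box; g=cv2.cvtColor(im,cv2.COLOR_RGB2GRAY)[y0:y1,x0:x1]
    # dark-weighted centroid per column
    w=np.clip(thr-g.astype(float),0,None); cols=np.where(w.sum(0)>15)[0]
    px=np.c_[cols+x0,(w[:,cols]*np.arange(y0,y1)[:,None]).sum(0)/w[:,cols].sum(0)]
    v=cv2.fitLine(cast(C,px,z)[:,:2].astype(np.float32),cv2.DIST_HUBER,0,.001,.001).ravel()
    return np.degrees(np.arctan2(v[1],v[0]))%180,len(px)
d=np.load("w3.npz"); C=(d["K"],d["R"],d["t"]); im=d["im"]
print("slot",seg(C,im,(185,207,221,214),.132,110),"groove R",seg(C,im,(229,198,245,206),.1,130))
for f in ("w2","w3"):
    d=np.load(f+".npz"); C=(d["K"],d["R"],d["t"]); g=cv2.cvtColor(d["im"],cv2.COLOR_RGB2GRAY)
    for r in (160,180): print(f,r,g[r,164:184])
    B=cast(C,np.array([[170,160],[190,160]]),.1)@U; print("mm/px",(B[1]-B[0])*50)
```

```text
slot (np.float32(74.17954), 36) groove R (np.float32(73.678185), 16)
w2 160 [155 155 156 156 153 151 128  86  76 119 171 195 198 198 195 194 195 194
 195 196]
w2 180 [150 154 157 157 156 155 153 143 111  76  96 154 194 197 197 196 195 195
 195 196]
mm/px 1.085144842509777
w3 160 [145 149 151 153 153 151 150 142 112  68  71 112 165 190 194 193 191 190
 191 191]
w3 180 [106 125 149 153 154 154 154 151 148 126  84  68  86 146 189 193 193 193
 191 192]
mm/px 1.0901923177727417
```

The slot is within 0.5°. The gap at the bar may have opened by a few tenths of a millimetre, so I'll nudge the tab home again and then press.

Run:
```python
from h import *
q=np.load("tab.npy"); a=q+.034*U; a[2]=.127
h=a.copy(); h[2]=.17
robot.move_linear(h,.2); robot.move_linear(a,.1,threshold=8); say("beside tab")
b=a-.03*U
print(robot.move_linear(b,.03,threshold=15)); s=say("pushed"); print("offset from tab",(s["ee_pos"]-q)@U)
robot.pause(.2); s=say("rest")
c=s["ee_pos"]+.006*U; robot.move_linear(c,.05)
robot.move_linear(c+[0,0,.05],.15)
p=q-.045*U; p[2]=.17; robot.move_linear(p,.2); p[2]=.125; robot.move_linear(p,.1,threshold=8)
for z in np.arange(.120,.1065,-.001):
    p[2]=z; robot.move_linear(p,.02); robot.pause(.1); s=say(round(z,4))
    if s["force"][2]>19: break
```

```text
beside tab t 17.99 p [0.5638 0.1011 0.1275] F [-0.9 -0.7  1.3] M [-0.01 -0.   -0.04] open 0.0006 g 0.0
True
pushed t 18.64 p [0.5588 0.085  0.1272] F [1.2 4.6 3. ] M [ 0.95 -0.38 -0.02] open 0.0005 g 2.3
offset from tab 0.017014995453908784
rest t 18.84 p [0.5588 0.085  0.127 ] F [1.  4.4 3.6] M [ 0.82 -0.26 -0.01] open 0.0006 g 2.1
0.12 t 21.19 p [0.5415 0.0255 0.1201] F [ 0.6 -0.4 -0.5] M [ 0.01 -0.02 -0.05] open 0.0005 g 0.0
0.119 t 21.54 p [0.5416 0.0255 0.1192] F [-0.7 -0.2  5.4] M [0.01 0.08 0.01] open 0.001 g 2.6
0.118 t 21.89 p [0.5416 0.0255 0.1182] F [-0.8  0.1  5.2] M [-0.03  0.12 -0.01] open 0.0004 g 2.7
0.117 t 22.24 p [0.5416 0.0255 0.1172] F [-0.4  0.1  6.4] M [-0.05  0.16  0.  ] open 0.0007 g 3.0
0.116 t 22.59 p [0.5416 0.0255 0.1163] F [-0.1 -0.4  6.3] M [-0.09  0.28 -0.03] open 0.0003 g 3.3
0.115 t 22.94 p [0.5416 0.0255 0.1153] F [-1.1  0.1  7.1] M [-0.02  0.29  0.04] open 0.0006 g 3.6
0.114 t 23.29 p [0.5417 0.0255 0.1144] F [-1.2  0.2  8.4] M [-0.04  0.34 -0.02] open 0.0002 g 3.9
0.113 t 23.64 p [0.5417 0.0255 0.1134] F [-0.4 -0.9  8.9] M [-0.04  0.39 -0.04] open 0.0005 g 4.2
0.112 t 23.99 p [0.5417 0.0255 0.1124] F [-2.1 -0.3  8.8] M [-0.08  0.53 -0.  ] open 0.0003 g 4.5
0.111 t 24.34 p [0.5417 0.0255 0.1114] F [-2.7 -0.5  9.5] M [ 0.    0.51 -0.05] open 0.0005 g 4.8
0.11 t 24.69 p [0.5418 0.0255 0.111 ] F [-5.6 -0.6 22.5] M [-0.07  1.63  0.  ] open 0.0007 g 10.9
```

It went solid at full travel, and the tool now reads 22 N. One last look before handing in.

Run:
```python
from h import *
robot.pause(.5); say()
im=robot.grab_frame("wrist")
cv2.imwrite("pics/w4.png",cv2.resize(im[:,:,::-1],(768,576),interpolation=cv2.INTER_CUBIC))
```

```text
t 25.19 p [0.5418 0.0255 0.111 ] F [-6.4  0.3 21.4] M [-0.01  1.6  -0.02] open 0.0005 g 10.8
```

View pics/w4.png

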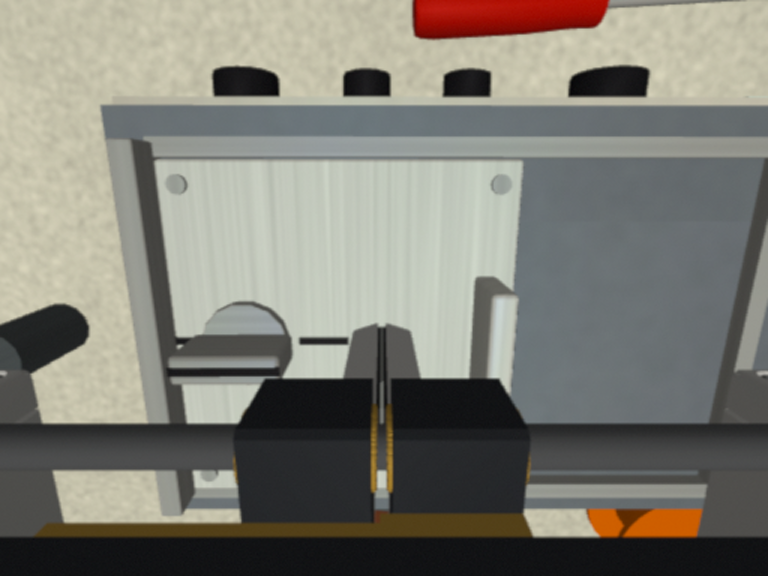

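The cover is pressed down and against the bar (left edge at about x=160). The slot on row ~371 is parallel to the grooves on row ~341, and nothing else appears to have moved.

```bash
python3 -c "
from rig import robot
print(robot.sign_off())"
```

```text
the job is handed in; nothing more can be done
None
```

The job is handed in at about 25 s: the cover is home against the stop bar, the slot was within about 0.5° of the grooves when measured just before pressing, and the arm is still holding the cover down flat with about 21 N.

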